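# Portion two bead colours and start the shaker tray

## Robot

A 6-joint arm with a two-finger parallel gripper is mounted at the origin on the work surface. World frame = base frame: x ahead of the robot, y to its left, z up, the work surface at z = 0. Lengths are in m, angles in rad, forces in N, time in s.
With the tool pointing down it reaches from about 0.3 to 0.875 m from the base axis. Payload 6.4 kg.
Tool frame: the origin (TCP) lies on the mounting face of the last link; the fingertips stand 173 mm ahead of it and the grasp point (between the pads) lies 155 mm ahead of it (ctrl.grip_point_offset is the distance from the TCP to the grasp point, in m); z points along the fingers, y is the line along which they close (so a half turn about z gives the same grasp; the last joint's range is limited). The gripper opens to 85 mm and grips with 20 to 120 N. Pads are 22 mm wide; open, the fingers measure 114 mm over their backs; the gripper's body (76 mm by 85 mm) begins 54 mm behind the grasp point. The pads swing forward as they close: fully open they stand 13 mm farther back than shut.
Start: joints at [-1.391, 0.181, 1.607, -0, 1.354, -0.206], TCP at [0.216, -0.533, 0.405] pointing down, gripper open.
Joint ranges: [-2.99, 2.99], [-0.89, 2.07], [0.3, 2.58], [-1.14, 4.28], [0, 2.63], [-3.12, 3.12]. Speed limits (rad/s): [2.57, 2.57, 3.01, 3.14, 3.14, 3.14].

## Interface

Orientations are given as a unit quaternion [w, x, y, z].
In Python, from bench import status, imaging, ctrl, models gives the robot as it stands.
- The arm moves only by the tool send_rows, never from a script. Its argument "commands" is a list that holds one entry, the list of rows, each a list of 6 numbers: the shift along the tool's x, y, z normalised to -1 to 1, where 1 is 3 cm, then the turn, a rotation vector about the tool's x, y, z normalised to -1 to 1, where 1 is 0.1 rad. A call has 1 to 8 rows; each row shifts and turns the commanded pose from where the row before left it, along the tool's axes as they then stand; what a row does not reach is not made up. A row lasts 1/12 s, in which the tool goes at most 41.7 mm and 7.16 degrees, less where a joint would pass 70% of its speed; a pose out of reach is approached as far as the arm can. A call with a number of a shift or a turn outside -1 to 1 is refused whole. A call with a gripper value outside its range is refused whole. "jaw" is the opening, from 0 (shut) to 1 (fully open), set as the call begins (left out, the last holds). The fingers move at their own pace and stop on an object; the grip force is fixed at half the most. Time passes only in rows, so rows that do not move let the fingers close. It gives the time, the measured TCP pose, the force, the opening and the grip force at its end, in the units of the state.
- status.get_obs(): the state, without advancing time (a new reading comes with each control period).
- imaging.camera(name): name is "scene" or "top"; returns a dict with "image" (420x560x3 uint8, blue, green, red), "depth" (420x560 float32, m along the optical axis (not along the pixel's ray), 0 where there is no reading), "mtx" (3x3 intrinsics, pixels), "k1" (the pictures are not rectified: a ray, as slopes to the right and down, at radius r is drawn at 1 + k1 r^2 times it, then the intrinsics apply), "pose" (4x4, takes a point from camera to world coordinates). Camera axes: x right, y down, z forward; pixel columns grow to the right and rows downward; lengths in m; the calibration is good to about 2 mm. A picture is of the moment at which its call begins.
- ctrl.hand_in(): hands the job in; it is judged then, once.
Trained networks look in a picture, given as the dict that the camera call returned (one of the last four; its "shot" number tells which), for a name from the list of things; names that differ only in an ending like _2 or _b are one class to them, and where a whole thing is asked for, a point or a joint stands for the part that bears it (a point fixed in the world has none). Each returns a list of dicts, best first, with "confidence" (0 to 1); they miss things now and then, are a little off and sometimes report something else, mostly with a low value. They report only what shows in the picture. A call takes as long as a camera call.
- models.recognise(picture, name): "centre" ([column, row] in pixels, amid what is visible of it).
- models.regions_of(picture, name): "region" (420x560 bool, what is visible of it) and "centre" ([column, row] in pixels, amid what is visible of it).
The state is a dict: "time_s": time; "q": joint angles; "dq": joint speeds; "joint_efforts": joint torques, N m; "eef_pos": TCP position; "eef_rot": TCP orientation; "wrist_force": force on the tool from outside, world axes, zero at the start; "torque": the same for the moment, N m; "opening": opening from 0.0 (shut) to 1.0 (fully open); "grasp_force": force on a finger pad.
Only numpy, scipy, OpenCV 4.12 (cv2) and the standard library are available. Lean on these libraries where they do the work, as an engineer would, in place of code of your own. Each camera call takes 0.05 s, during which the arm holds its last target. There are 200 camera calls.

## Task

Portion out beads for a bracelet with the tips of the closed fingers: push the blue dispenser's plunger fully down, then the yellow dispenser's plunger fully down, leaving the red plunger up, and only then press the end of the rocker switch with the green dot fully down to start the shaker. Only press: pick nothing up, leave the dispensers standing where they are, and do not disturb the canister, caddy, reamer or crimper.

Things in the scene. Friction and masses are not known exactly. Their poses are not given: they have to be found in the camera images.
- shaker: White shaker base, fixed to the table, 270 (its x) x 320 (its y) mm, flat top 35 mm above the table. Origin: centre of its underside at table height; x points to its rear, away from the robot at yaw 0. On the middle of its top is a fixed lime sorting tray (95 x 280 mm, 18 mm high, divided into wells); the dispensers stand in a row along y on the deck behind the tray (about x +85 mm, 85 mm apart), the rocker sits on the deck in front of the tray (about x -94 mm).
- blue_dispenser: Push-top bead dispenser with blue beads, a loose upright can about 60 mm across, body 80 mm high, about 0.45 kg, with a small blue spout towards the tray, standing on the rear deck. Origin: centre of its underside (35 mm above the table). The order of the colours along the row changes.
- blue_plunger (a joint): Travel of the blue plunger, m: 0 fully up, 0.014 fully down (hard stop). It moves straight down, resists with about 3 N of friction, has no spring and stays where it is left.
- blue_cap_top (a point): Centre of the top face of the blue plunger cap, a flat disc 36 mm across and 8 mm thick on a stem on top of the blue dispenser; moves with the plunger: 139 mm above the table when fully up, 125 mm when fully down (the cap then stands 10 mm over the can).
- yellow_dispenser: Push-top bead dispenser with yellow beads, a loose upright can about 60 mm across, body 80 mm high, about 0.45 kg, with a small yellow spout towards the tray, standing on the rear deck. Origin: centre of its underside (35 mm above the table). The order of the colours along the row changes.
- yellow_plunger (a joint): Travel of the yellow plunger, m: 0 fully up, 0.014 fully down (hard stop). It moves straight down, resists with about 3 N of friction, has no spring and stays where it is left.
- yellow_cap_top (a point): Centre of the top face of the yellow plunger cap, a flat disc 36 mm across and 8 mm thick on a stem on top of the yellow dispenser; moves with the plunger: 139 mm above the table when fully up, 125 mm when fully down (the cap then stands 10 mm over the can).
- red_dispenser: Push-top bead dispenser with red beads, a loose upright can about 60 mm across, body 80 mm high, about 0.45 kg, with a small red spout towards the tray, standing on the rear deck. Origin: centre of its underside (35 mm above the table). The order of the colours along the row changes.
- red_plunger (a joint): Travel of the red plunger, m: 0 fully up, 0.014 fully down (hard stop). It moves straight down, resists with about 3 N of friction, has no spring and stays where it is left.
- red_cap_top (a point): Centre of the top face of the red plunger cap, a flat disc 36 mm across and 8 mm thick on a stem on top of the red dispenser; moves with the plunger: 139 mm above the table when fully up, 125 mm when fully down (the cap then stands 10 mm over the can).
- rocker_base: Black base plate of the rocker switch, 50 (x) x 90 (y) mm, 4 mm thick, fixed on the front deck. Origin: centre of its underside, 35 mm above the table. Two 20 mm high cheeks (14 mm long in y) at x +-21 mm flank the middle of the paddle. The paddle tilts about the base's x axis, 17 mm above the origin.
- rocker (a joint): Tilt of the grey rocker paddle (34 mm wide in x, 70 mm long in y, 7 mm thick), rad: about -0.25 green-dot end fully up, 0 level, +0.25 green-dot end fully down (hard stop). Friction of about 0.05 N m (about 2 N at the dot), no spring: it stays where it is left.
- green_dot (a point): Green dot, 14 mm across, on the paddle's top face, 24 mm from the tilt axis towards the base's +y end and 11 mm from that end of the paddle; moves with the paddle: about 62 mm above the table when up, 50 mm when fully down. Its axes are the paddle's (x across the paddle, y along it).
- canister: Bystander: white lidded ceramic canister, 92 mm across, 118 mm high, loose on the table beside the shaker. Origin: centre of its underside.
- caddy: Bystander: white storage caddy with a grey sliding door on its -x face, 100 x 120 x 110 mm high, loose on the table beside the shaker. Origin: centre of its underside.
- reamer: Bystander: stainless bead reamer with a black handle 18 mm thick, 135 mm long along its x, lying loose on the table beside the shaker. Origin: on the table under the middle.
- crimper: Bystander: aluminium lever-action bead crimper, 110 x 45 mm, about 68 mm high, loose on the table beside the shaker. Origin: centre of its underside.

How it is judged:
On the way, in this order (a step that is already met when the one before it is completed fails the run):
1. the blue plunger is fully down (value of joint blue_plunger above 0.0115 m), for 0.2 s.
2. the yellow plunger is fully down (value of joint yellow_plunger above 0.0115 m), for 0.2 s.
3. the rocker is tipped fully to its green-dot side (value of joint rocker above 0.19 rad), for 0.2 s.
At the end, for the whole second after the job is handed in: The blue and yellow plungers are down (at least 11.5 of 14 mm), the red plunger is up (under 3 mm of travel), the rocker is tipped to the green-dot side (over 0.19 of 0.25 rad), and the three dispensers stand upright and at rest within 25 mm of where they began (value of joint each of blue_plunger, yellow_plunger above 0.0115 m and value of joint red_plunger below 0.003 m and value of joint rocker above 0.19 rad and distance of each of blue_dispenser, yellow_dispenser, red_dispenser from where it was at the start of the episode below 0.025 m and angle between each of blue_dispenser, yellow_dispenser, red_dispenser's own z axis and vertical below 0.1 rad and linear speed of each of blue_dispenser, yellow_dispenser, red_dispenser below 0.02 m/s); the robot touches nothing.
It fails at once if the yellow plunger is pressed before the blue one is down (value of joint yellow_plunger above 0.004 m and value of joint blue_plunger below 0.01 m).
It fails at once if the rocker is tipped over before the yellow plunger is down (value of joint rocker above 0.05 rad and value of joint yellow_plunger below 0.01 m).
It fails at once if the red plunger is pressed (value of joint red_plunger above 0.004 m).
It fails at once if a dispenser is lifted, carried, shoved more than 25 mm or tipped (distance of any of blue_dispenser, yellow_dispenser, red_dispenser from where it was at the start of the episode above 0.025 m or z of any of blue_dispenser, yellow_dispenser, red_dispenser in the frame of shaker above 0.043 m or angle between any of blue_dispenser, yellow_dispenser, red_dispenser's own z axis and vertical above 0.2 rad).
It fails at once if a bystander is moved more than 20 mm (distance of any of canister, caddy, reamer, crimper from where it was at the start of the episode above 0.02 m).
It also fails if it takes over 51 s, if anything falls off the work surface, if the arm or the gripper's body presses on something with over 40 N, if the wrist force passes 120 N, or if a joint passes its speed limit or range.

## Working session

There is one attempt and no reset: what is moved stays moved. The work goes in short steps, Python scripts to look and compute and a tool call to move; the robot and the scene stay as the last step left them, time stands still between calls to the robot, and variables do not carry over. Pictures are saved under pics/ and viewed, at most 10 in all, crops included, and the job is handed in when it is done.

Besides the shell and the picture viewer there is one more tool, called as a command line: name --argument value ..., lists and objects as JSON in quotes. send_rows: Moves the arm, as the interface text tells. Its arguments: {"type":"object","properties":{"commands":{"type":"array"},"jaw":{"type":"number"}},"required":["commands"]}

```bash
mkdir -p pics; cat > h.py <<'E'
import numpy as np, cv2
from bench import status, imaging, ctrl, models
def world(p,uv,z=None,d=None):
    K=p["mtx"];T=p["pose"]
    x=(uv[0]-K[0,2])/K[0,0];y=(uv[1]-K[1,2])/K[1,1]
    u=cv2.undistortPoints(np.array([[[uv[0],uv[1]]]],float),K,np.array([p["k1"],0,0,0.]))[0,0]
    r=T[:3,:3]@np.array([u[0],u[1],1.])
    s=(z-T[2,3])/r[2] if d is None else d
    return T[:3,3]+s*r
def pix(p,w):
    T=np.linalg.inv(p["pose"]);c=T[:3,:3]@np.array(w)+T[:3,3]
    return cv2.projectPoints(c.reshape(1,1,3),np.zeros(3),np.zeros(3),p["mtx"],np.array([p["k1"],0,0,0.]))[0].ravel()
E
python3 - <<'E'
from h import *
for n in("scene","top"):
    p=imaging.camera(n);cv2.imwrite(f"pics/{n}0.png",p["image"])
    print(n,p["pose"][:3,3].round(3))
    for k,z in(("blue_cap_top",.139),("yellow_cap_top",.139),("red_cap_top",.139),("green_dot",.062),("rocker_base",.05),("rocker",.055),("canister",.118),("caddy",.11),("crimper",.05),("reamer",.018)):
        for r in models.recognise(p,k)[:2]:
            c=r["centre"];d=p["depth"][int(c[1]),int(c[0])]
            print(k,np.round(c,1),round(r["confidence"],2),world(p,c,z).round(3),world(p,c,d=d).round(3))
o=status.get_obs();print(o["eef_pos"],o["eef_rot"],o["time_s"])
E
```

```text
scene [1.267 0.267 0.673]
blue_cap_top [247.3 216.3] 0.54 [ 0.669 -0.01   0.139] [ 0.666 -0.012  0.136]
yellow_cap_top [221.3 203.7] 0.44 [ 0.648 -0.083  0.139] [ 0.644 -0.086  0.135]
red_cap_top [192.8 212.1] 0.62 [ 0.698 -0.128  0.139] [ 0.652 -0.161  0.095]
red_cap_top [250.6 215.2] 0.36 [ 0.663 -0.005  0.139] [ 0.662 -0.006  0.138]
green_dot [279.1 199.5] 0.62 [ 0.488 -0.     0.062] [ 0.48  -0.003  0.056]
green_dot [252.6 232.8] 0.36 [ 0.635 -0.014  0.062] [0.675 0.004 0.101]
rocker_base [280.7 201.9] 0.77 [0.482 0.002 0.05 ] [0.483 0.003 0.051]
rocker [277.9 195.5] 0.48 [ 0.463 -0.012  0.055] [ 0.462 -0.013  0.054]
canister [334.5 269.5] 0.69 [0.736 0.202 0.118] [0.707 0.199 0.087]
caddy [132.9 199.3] 0.97 [ 0.676 -0.312  0.11 ] [ 0.666 -0.322  0.1  ]
crimper [185.2 180.3] 0.98 [ 0.483 -0.288  0.05 ] [ 0.415 -0.336 -0.004]
reamer [343.2 227.4] 0.53 [0.487 0.177 0.018] [0.481 0.177 0.013]
top [0.475 0.053 1.058]
blue_cap_top [300.7 169.8] 0.71 [ 0.645 -0.011  0.139] [ 0.644 -0.011  0.14 ]
yellow_cap_top [335.6 171. ] 0.66 [ 0.64  -0.085  0.139] [ 0.641 -0.085  0.137]
red_cap_top [376.9 173.8] 0.47 [ 0.632 -0.172  0.139] [ 0.633 -0.172  0.138]
green_dot [301.2 255. ] 0.88 [ 0.464 -0.012  0.062] [ 0.464 -0.012  0.053]
rocker_base [303.6 253.5] 0.81 [ 0.468 -0.018  0.05 ] [ 0.468 -0.018  0.055]
rocker_base [301.2 249.8] 0.58 [ 0.476 -0.013  0.05 ] [ 0.476 -0.012  0.057]
rocker [300.2 250.9] 0.87 [ 0.474 -0.01   0.055] [ 0.474 -0.01   0.056]
rocker [337.8 169.7] 0.22 [ 0.658 -0.102  0.055] [ 0.643 -0.09   0.137]
canister [210.9 166.6] 0.93 [0.66  0.183 0.118] [0.661 0.184 0.11 ]
caddy [455.4 183.8] 0.75 [ 0.612 -0.349  0.11 ] [ 0.612 -0.349  0.11 ]
crimper [424.9 259.7] 0.98 [ 0.448 -0.293  0.05 ] [ 0.447 -0.303  0.02 ]
[ 0.2163913  -0.53273849  0.40469156] [-3.63531391e-06  9.81452402e-01  1.91705977e-01  1.75741740e-05] 1.1
```

View pics/top0.png

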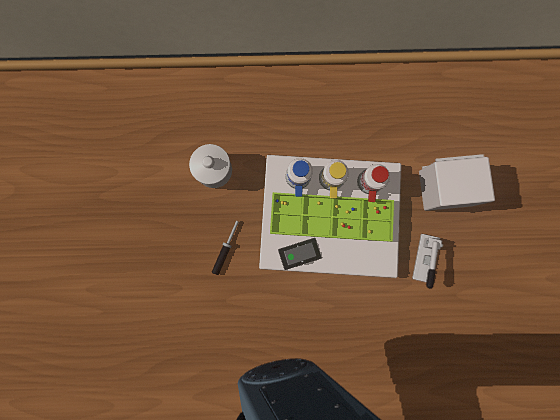

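View pics/scene0.png

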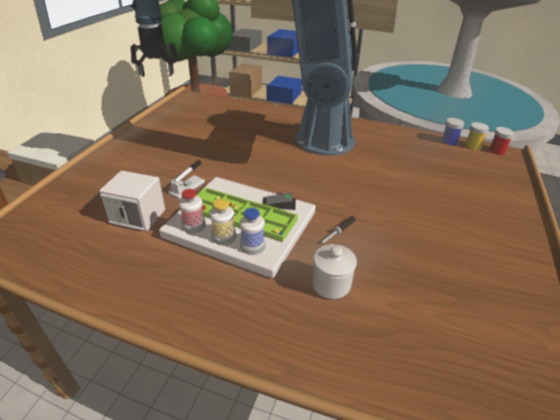

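The top view shows the blue cap at about (301,169), the yellow at (338,170), the red at (380,174) and the green dot at about (291,257). The networks' centres are off by several pixels, so I'll refine them with colour and depth.

```bash
cat >> h.py <<'E'
def seg(p,hsv,box,z,zr):
    h=cv2.cvtColor(p["image"],cv2.COLOR_BGR2HSV);m=cv2.inRange(h,hsv[0],hsv[1])>0
    x0,x1,y0,y1=box;out=[]
    for v in range(y0,y1):
        for u in range(x0,x1):
            if m[v,u]:
                w=world(p,(u,v),d=p["depth"][v,u])
                if zr[0]<w[2]<zr[1]: out.append((u,v,w[2]))
    a=np.array(out)
    if len(a)==0: return None
    c=(a[:,:2].min(0)+a[:,:2].max(0))/2
    return len(a),a[:,:2].mean(0).round(1),c,a[:,2].mean().round(3),world(p,a[:,:2].mean(0),z).round(4),world(p,c,z).round(4)
B=((100,120,50),(130,255,255));Y=((18,120,90),(32,255,255));R=((0,150,60),(8,255,255));G=((45,120,50),(85,255,255))
E
python3 - <<'E'
from h import *
p=imaging.camera("top")
print("b",seg(p,B,(280,322,150,200),.139,(.128,.15)))
print("y",seg(p,Y,(315,360,150,200),.139,(.128,.15)))
print("r",seg(p,R,(355,400,150,200),.139,(.128,.15)))
print("g",seg(p,G,(276,325,235,275),.062,(.04,.075)))
s=imaging.camera("scene")
print("b",seg(s,B,(230,275,195,245),.139,(.128,.15)))
print("y",seg(s,Y,(205,240,190,230),.139,(.128,.15)))
print("r",seg(s,R,(175,205,180,220),.139,(.128,.15)))
print("g",seg(s,G,(255,305,185,220),.062,(.04,.075)))
# rocker base dark blob axis
g=cv2.cvtColor(p["image"],cv2.COLOR_BGR2GRAY)[235:275,270:330]
m=(g<110).astype(np.uint8);n,l,st,ce=cv2.connectedComponentsWithStats(m);i=1+st[1:,4].argmax()
pts=np.argwhere(l==i)[:,::-1]+[270,235]
r=cv2.minAreaRect(pts.astype(np.float32));bx=cv2.boxPoints(r);print(r,[world(p,b,.04)[:2].round(3) for b in bx],world(p,r[0],.045))
im=np.hstack([cv2.resize(p["image"][145:275,260:400],None,fx=3,fy=3,interpolation=2),cv2.resize(s["image"][175:305,170:290],None,fx=3,fy=3,interpolation=2)])
cv2.imwrite("pics/c1.png",im)
E
```

```text
b (205, array([300.5, 168.3]), array([300.5, 168.5]), np.float64(0.139), array([ 0.6478, -0.0104,  0.139 ]), array([ 0.6474, -0.0103,  0.139 ]))
y (216, array([337.4, 170. ]), array([337., 170.]), np.float64(0.139), array([ 0.6425, -0.0884,  0.139 ]), array([ 0.6425, -0.0876,  0.139 ]))
r (208, array([379.7, 174. ]), array([380., 174.]), np.float64(0.139), array([ 0.632 , -0.1778,  0.139 ]), array([ 0.6319, -0.1783,  0.139 ]))
g (30, array([290.5, 256.5]), array([290.5, 256.5]), np.float64(0.062), array([0.4616, 0.0126, 0.062 ]), array([0.4616, 0.0126, 0.062 ]))
b (106, array([251.2, 213.1]), array([251. , 213.5]), np.float64(0.138), array([ 0.6557, -0.0068,  0.139 ]), array([ 0.6571, -0.0067,  0.139 ]))
y (146, array([220.4, 203.7]), array([220.5, 203.5]), np.float64(0.137), array([ 0.6491, -0.0851,  0.139 ]), array([ 0.6484, -0.0852,  0.139 ]))
r (89, array([189. , 193.3]), array([189. , 193.5]), np.float64(0.136), array([ 0.6395, -0.1721,  0.139 ]), array([ 0.64  , -0.1717,  0.139 ]))
g (5, array([287.4, 196.2]), array([287.5, 196.5]), np.float64(0.06), array([0.4665, 0.0157, 0.062 ]), array([0.4676, 0.0163, 0.062 ]))
((300.5159912109375, 254.17491149902344), (23.81060028076172, 40.34468460083008), 72.25532531738281) [array([0.479, 0.041]), array([ 0.505, -0.049]), array([ 0.453, -0.064]), array([0.427, 0.025])] [ 0.46612242 -0.01115796  0.045     ]
```

View pics/c1.png

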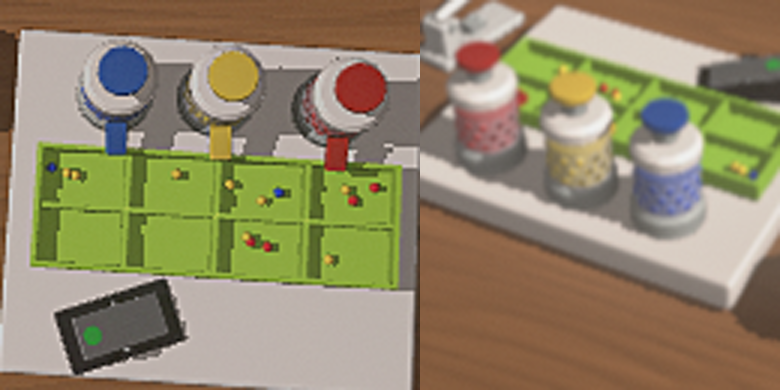

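The crop shows the three caps clear, and the top-camera colour fits give z 0.139. I'm using blue (.649,-.010), yellow (.643,-.088) and dot (.462,.013). The dot end is up, the paddle's +y points along about (-.28,.96), and the tool is already nearly aligned with it. Closing the fingers and flying to a point over blue.

send_rows --commands '[[[0.83,-0.446,0,0,0,0],[0.83,-0.446,0,0,0,0],[0.83,-0.446,0,0,0,0],[0.83,-0.446,0,0,0,0],[0.83,-0.446,0,0,0,0],[0.83,-0.446,0,0,0,0],[0.83,-0.446,0,0,0,0],[0.83,-0.446,0,0,0,0]]]' --jaw 0

```text
time_s: 1.87
eef_pos: [0.3613, -0.3575, 0.4049]
eef_rot: [0.0, 0.981, 0.192, 0.0]
wrist_force: [-0.1, -0.6, 0.6]
opening: -0.001
grasp_force: 0.0
```

send_rows --commands '[[[0.83,-0.446,0,0,0,0],[0.83,-0.446,0,0,0,0],[0.83,-0.446,0,0,0,0],[0.83,-0.446,0,0,0,0],[0.83,-0.446,0,0,0,0],[0.83,-0.446,0,0,0,0],[0.83,-0.446,0,0,0,0],[0.83,-0.446,0,0,0,0]]]'

```text
time_s: 2.53
eef_pos: [0.5057, -0.1832, 0.4049]
eef_rot: [0.0, 0.981, 0.192, 0.0]
wrist_force: [0.6, -0.5, 0.4]
opening: -0.004
grasp_force: 0.0
```

send_rows --commands '[[[0.83,-0.446,0,0,0,0],[0.83,-0.446,0,0,0,0],[0.83,-0.446,0,0,0,0],[0.83,-0.446,0,0,0,0],[0.83,-0.446,0,0,0,0],[0.83,-0.446,0,0,0,0],[0.83,-0.446,0,0,0,0],[0,0,0,0,0,0]]]'

```text
time_s: 3.2
eef_pos: [0.6331, -0.0285, 0.4046]
eef_rot: [-0.001, 0.981, 0.193, 0.001]
wrist_force: [-0.6, 0.2, 0.3]
opening: 0.003
grasp_force: 0.0
```

send_rows --commands '[[[0.72,-0.37,0,0,0,0],[0,0,0.7,0,0,0],[0,0,0.7,0,0,0],[0,0,0.7,0,0,0],[0,0,0.5,0,0,0],[0,0,0,0,0,0]]]'

```text
time_s: 3.7
eef_pos: [0.6455, -0.0138, 0.3223]
eef_rot: [-0.001, 0.981, 0.192, -0.003]
wrist_force: [-0.9, 0.2, -0.8]
opening: 0.001
grasp_force: 0.0
```

```bash
python3 - <<'E'
from h import *
p=imaging.camera("scene");o=status.get_obs();print(o["eef_pos"],o["wrist_force"])
print(pix(p,o["eef_pos"]-[0,0,.173]))
a=cv2.resize(p["image"][120:270,170:310],None,fx=4,fy=4,interpolation=2)
q=imaging.camera("top")
cv2.imwrite("pics/c2.png",a)
E
```

```text
[ 0.64615462 -0.01390447  0.32457758] [-0.09627494 -0.69457462  0.41438169]
[249.74113225 205.40369469]
```

View pics/c2.png

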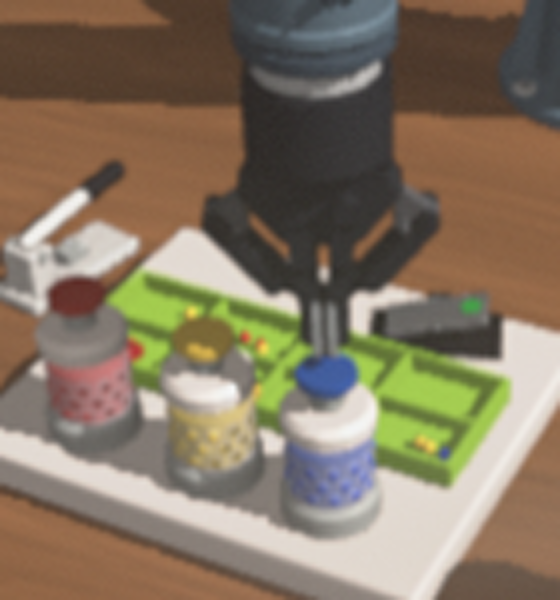

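The fingertip is at about (251,209), right over the blue cap. Nudging a few mm and pressing.

send_rows --commands '[[[0.12,-0.08,0.1,0,0,0],[0,0,0.15,0,0,0],[0,0,0.15,0,0,0],[0,0,0.15,0,0,0],[0,0,0.15,0,0,0],[0,0,0.1,0,0,0],[0,0,0.05,0,0,0],[0,0,0,0,0,0]]]'

```text
time_s: 4.47
eef_pos: [0.6495, -0.0102, 0.3009]
eef_rot: [-0.0, 0.981, 0.192, -0.0]
wrist_force: [0.2, -0.2, 1.1]
opening: 0.001
grasp_force: 1.0
```

send_rows --commands '[[[0,0,0.06,0,0,0],[0,0,0.06,0,0,0],[0,0,0.05,0,0,0],[0,0,0,0,0,0]]]'

```text
time_s: 4.8
eef_pos: [0.6497, -0.0101, 0.2984]
eef_rot: [0.0, 0.981, 0.192, 0.001]
wrist_force: [-4.5, 1.0, 14.2]
opening: 0.001
grasp_force: 7.4
```

It's at the hard stop (tip 0.125, 14 N). Hold, lift and check.

send_rows --commands '[[[0,0,0,0,0,0],[0,0,0,0,0,0],[0,0,-0.2,0,0,0],[0,0,-0.5,0,0,0],[0,0,-1,0,0,0],[0,0,-0.5,0,0,0],[0,0,0,0,0,0]]]'

```text
time_s: 5.38
eef_pos: [0.6505, -0.0103, 0.3663]
eef_rot: [0.001, 0.981, 0.192, 0.003]
wrist_force: [1.2, 0.1, 1.1]
opening: 0.001
grasp_force: 0.0
```

```bash
python3 - <<'E'
from h import *
s=imaging.camera("scene")
print("b",seg(s,B,(230,275,195,245),.125,(.115,.15)))
print("y",seg(s,Y,(205,240,190,230),.139,(.128,.15)))
o=status.get_obs();d=np.array([.643,-.0885])-o["eef_pos"][:2]
print(o["eef_pos"],[d@[.926,.376]/.03,d@[.376,-.926]/.03])
E
```

```text
b (102, array([251.2, 217.9]), array([251.5, 218. ]), np.float64(0.123), array([ 0.6554, -0.0073,  0.125 ]), array([ 0.6554, -0.0066,  0.125 ]))
y (137, array([220.3, 203.6]), array([220.5, 203.5]), np.float64(0.137), array([ 0.649 , -0.0854,  0.139 ]), array([ 0.6484, -0.0852,  0.139 ]))
[ 0.64990088 -0.01022982  0.36392095] [np.float64(-1.193993380527495), np.float64(2.329448690298814)]
```

Blue is down and hasn't moved. On to yellow.

send_rows --commands '[[[-0.3,0.58,0,0,0,0],[-0.3,0.58,0,0,0,0],[-0.3,0.58,0,0,0,0],[-0.28,0.57,0,0,0,0],[0,0,0.5,0,0,0],[0,0,0.5,0,0,0],[0,0,0.3,0,0,0],[0,0,0,0,0,0]]]'

```text
time_s: 6.1
eef_pos: [0.6413, -0.0874, 0.3186]
eef_rot: [-0.002, 0.981, 0.192, -0.003]
wrist_force: [-0.3, 0.5, -0.0]
opening: 0.004
grasp_force: 0.0
```

send_rows --commands '[[[0,0,0.1,0,0,0],[0,0,0.15,0,0,0],[0,0,0.15,0,0,0],[0,0,0.15,0,0,0],[0,0,0.15,0,0,0],[0,0,0.05,0,0,0],[0,0,0,0,0,0]]]'

```text
time_s: 6.68
eef_pos: [0.6428, -0.0876, 0.3004]
eef_rot: [0.0, 0.981, 0.192, 0.0]
wrist_force: [0.3, -0.1, 0.3]
opening: 0.004
grasp_force: 0.3
```

send_rows --commands '[[[0,0,0.06,0,0,0],[0,0,0.06,0,0,0],[0,0,0.04,0,0,0],[0,0,0,0,0,0],[0,0,0,0,0,0],[0,0,0,0,0,0]]]'

```text
time_s: 7.18
eef_pos: [0.643, -0.0876, 0.2984]
eef_rot: [0.0, 0.981, 0.192, 0.001]
wrist_force: [-5.5, 1.8, 14.9]
opening: -0.0
grasp_force: 7.5
```

send_rows --commands '[[[0,0,-0.2,0,0,0],[0,0,-0.5,0,0,0],[0,0,-1,0,0,0],[0,0,-0.5,0,0,0],[0,0,0,0,0,0]]]'

```text
time_s: 7.6
eef_pos: [0.6438, -0.088, 0.3662]
eef_rot: [0.002, 0.981, 0.192, 0.003]
wrist_force: [-0.2, 0.1, 0.1]
opening: 0.002
grasp_force: 0.0
```

```bash
python3 - <<'E'
from h import *
s=imaging.camera("scene")
print("b",seg(s,B,(230,275,195,245),.125,(.115,.15)))
print("y",seg(s,Y,(205,240,190,230),.125,(.115,.15)))
print("r",seg(s,R,(175,205,180,220),.139,(.128,.15)))
o=status.get_obs();d=np.array([.460,.016])-o["eef_pos"][:2]
print(o["eef_pos"],[d@[.926,.376]/.03,d@[.376,-.926]/.03])
E
```

```text
b (101, array([251.3, 217.9]), array([251.5, 218. ]), np.float64(0.124), array([ 0.6553, -0.0071,  0.125 ]), array([ 0.6554, -0.0066,  0.125 ]))
y (132, array([220.9, 208.3]), array([221., 208.]), np.float64(0.123), array([ 0.648 , -0.0856,  0.125 ]), array([ 0.6471, -0.0858,  0.125 ]))
r (7, array([194. , 191.3]), array([194., 191.]), np.float64(0.136), array([ 0.6279, -0.1652,  0.139 ]), array([ 0.6269, -0.1657,  0.139 ]))
[ 0.64325199 -0.0879001   0.36385465] [np.float64(-4.3541635305911655), np.float64(-5.503808156916212)]
```

Both plungers are down. Moving to the rocker at height.

send_rows --commands '[[[-0.62,-0.79,0,0,0,0],[-0.62,-0.79,0,0,0,0],[-0.62,-0.79,0,0,0,0],[-0.62,-0.79,0,0,0,0],[-0.62,-0.79,0,0,0,0],[-0.62,-0.79,0,0,0,0],[-0.63,-0.76,0,0,0,0],[0,0,0,0,0,0]]]'

```text
time_s: 8.32
eef_pos: [0.4553, 0.0185, 0.359]
eef_rot: [-0.002, 0.981, 0.193, -0.003]
wrist_force: [0.2, -0.1, -0.8]
opening: 0.0
grasp_force: 0.0
```

send_rows --commands '[[[0,0,0.8,0,0,0],[0,0,0.8,0,0,0],[0,0,0.8,0,0,0],[0,0,0.8,0,0,0],[0,0,0.4,0,0,0],[0,0,0,0,0,0]]]'

```text
time_s: 8.82
eef_pos: [0.4578, 0.0163, 0.2497]
eef_rot: [-0.002, 0.981, 0.192, -0.004]
wrist_force: [-0.8, -0.3, 0.6]
opening: 0.003
grasp_force: 0.0
```

```bash
python3 - <<'E'
from h import *
s=imaging.camera("scene");o=status.get_obs();print(o["eef_pos"],o["wrist_force"])
cv2.imwrite("pics/c3.png",cv2.resize(s["image"][120:270,170:320],None,fx=4,fy=4,interpolation=2))
E
```

```text
[0.45869518 0.01616504 0.25143967] [-0.55348731  0.01874809  0.28260109]
```

View pics/c3.png

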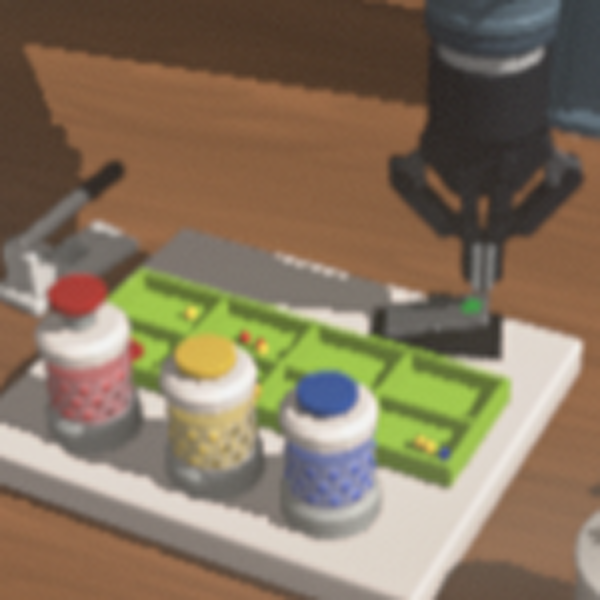

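The tip is at crop (482,285), just above the dot at (472,305) and about 5 mm towards the paddle's end, which is good leverage. Pressing.

send_rows --commands '[[[0,0,0.2,0,0,0],[0,0,0.15,0,0,0],[0,0,0.15,0,0,0],[0,0,0.1,0,0,0],[0,0,0.1,0,0,0],[0,0,0,0,0,0]]]'

```text
time_s: 9.37
eef_pos: [0.4598, 0.0162, 0.2326]
eef_rot: [-0.0, 0.981, 0.192, 0.0]
wrist_force: [0.4, 0.6, -0.6]
opening: 0.001
grasp_force: 0.0
```

send_rows --commands '[[[0,0,0.06,0,0,0],[0,0,0.06,0,0,0],[0,0,0,0,0,0]]]'

```text
time_s: 9.62
eef_pos: [0.4598, 0.0161, 0.2292]
eef_rot: [0.0, 0.981, 0.192, 0.0]
wrist_force: [0.4, 0.4, 0.0]
opening: -0.001
grasp_force: 0.1
```

Tip at 0.056. Continuing.

send_rows --commands '[[[0,0,0.06,0,0,0],[0,0,0.06,0,0,0],[0,0,0,0,0,0]]]'

```text
time_s: 9.87
eef_pos: [0.4598, 0.0162, 0.2254]
eef_rot: [-0.0, 0.981, 0.192, 0.0]
wrist_force: [0.3, 1.0, 2.0]
opening: -0.005
grasp_force: 0.8
```

send_rows --commands '[[[0,0,0.05,0,0,0],[0,0,0,0,0,0]]]'

```text
time_s: 10.03
eef_pos: [0.4598, 0.0161, 0.224]
eef_rot: [-0.0, 0.981, 0.192, 0.0]
wrist_force: [-0.0, 3.0, 2.7]
opening: -0.001
grasp_force: 1.6
```

send_rows --commands '[[[0,0,0.06,0,0,0],[0,0,0,0,0,0]]]'

```text
time_s: 10.2
eef_pos: [0.4601, 0.0161, 0.2234]
eef_rot: [0.0, 0.981, 0.192, -0.0]
wrist_force: [-5.6, 3.5, 17.1]
opening: -0.001
grasp_force: 8.6
```

send_rows --commands '[[[0,0,0.05,0,0,0],[0,0,0,0,0,0],[0,0,0,0,0,0],[0,0,0,0,0,0]]]'

```text
time_s: 10.53
eef_pos: [0.4602, 0.0161, 0.223]
eef_rot: [0.0, 0.981, 0.192, 0.0]
wrist_force: [-9.2, 4.3, 28.4]
opening: -0.0
grasp_force: 14.5
```

Hard stop. Retreat well clear and verify.

send_rows --commands '[[[0,0,-0.2,0,0,0],[0,0,-0.5,0,0,0],[0,0,-1,0,0,0],[0,0,-1,0,0,0],[0,0,-1,0,0,0],[0,0,-1,0,0,0],[-0.5,0,-0.5,0,0,0],[0,0,0,0,0,0]]]'

```text
time_s: 11.2
eef_pos: [0.4459, 0.0098, 0.3803]
eef_rot: [0.002, 0.981, 0.192, 0.002]
wrist_force: [1.4, -0.2, -0.2]
opening: -0.004
grasp_force: 0.0
```

```bash
python3 - <<'E'
from h import *
s=imaging.camera("scene");o=status.get_obs();print(o["eef_pos"],o["wrist_force"])
print("b",seg(s,B,(230,275,195,245),.125,(.115,.15)))
print("y",seg(s,Y,(205,240,190,230),.125,(.115,.15)))
print("r",seg(s,R,(175,205,180,220),.139,(.128,.15)))
print("g",seg(s,G,(255,305,185,220),.05,(.04,.075)))
cv2.imwrite("pics/c4.png",cv2.resize(s["image"][150:270,170:320],None,fx=5,fy=5,interpolation=2))
E
```

```text
[0.44586096 0.01005148 0.37830243] [0.58904288 0.26796972 0.30572781]
b (101, array([251.3, 217.9]), array([251.5, 218. ]), np.float64(0.124), array([ 0.6553, -0.0071,  0.125 ]), array([ 0.6554, -0.0066,  0.125 ]))
y (133, array([220.8, 208.3]), array([221., 208.]), np.float64(0.123), array([ 0.648 , -0.0857,  0.125 ]), array([ 0.6471, -0.0858,  0.125 ]))
r (88, array([189. , 193.3]), array([189. , 193.5]), np.float64(0.136), array([ 0.6393, -0.1721,  0.139 ]), array([ 0.64  , -0.1717,  0.139 ]))
g (6, array([288. , 199.5]), array([288. , 199.5]), np.float64(0.049), array([0.4644, 0.0171, 0.05  ]), array([0.4644, 0.0171, 0.05  ]))
```

View pics/c4.png

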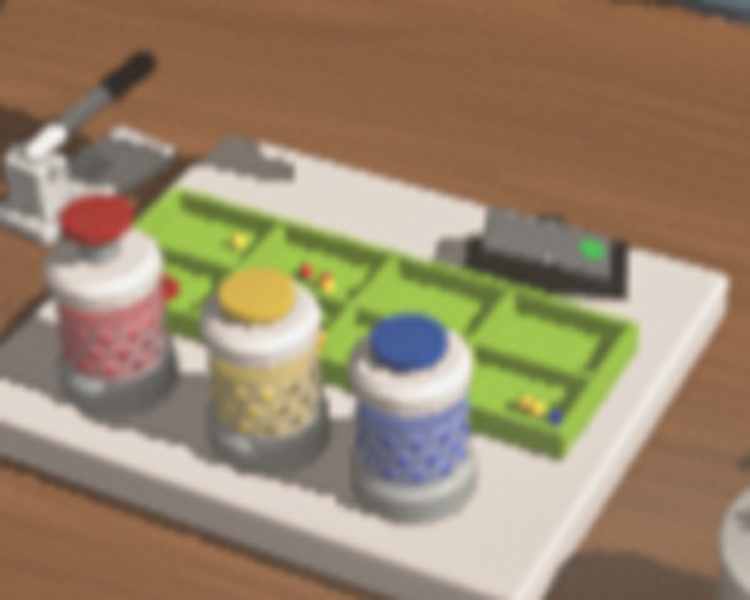

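Blue (410,340) and yellow (257,295) are down and red (97,220) is up. The green-dot end (593,248) is down at z≈0.049, and the arm is clear.

```bash
python3 -c "
from bench import ctrl
print(ctrl.hand_in())"
```

```text
the job is handed in; nothing more can be done
None
```

I pressed the blue plunger, then the yellow plunger, then the green-dot end of the rocker, each to its hard stop. Red stayed up, the dispensers did not move, and I handed the job in at about 11 s; the hand-in returned no verdict.

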